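# Hang the ladle back on its rail

## Robot

A 7-joint arm with a two-finger parallel gripper is mounted at the origin on the work surface. World frame = base frame: x ahead of the robot, y to its left, z up, the work surface at z = 0. Lengths are in mm, angles in rad, forces in N, time in s.
With the tool pointing down it reaches from about 400 to 875 mm from the base axis. Payload 4.4 kg.
Tool frame: the origin (TCP) lies midway between the tips of the shut fingers; the grasp point (between the pads) lies 19 mm behind it (ctrl.pinch_z is the distance from the TCP to the grasp point, in mm); z points along the fingers, y is the line along which they close (so a half turn about z gives the same grasp; the last joint's range is limited). The gripper opens to 85 mm and grips with 20 to 120 N. Pads are 22 mm wide; open, the fingers measure 114 mm over their backs; the gripper's body (76 mm by 85 mm) begins 54 mm behind the grasp point. The pads swing forward as they close: fully open they stand 13 mm farther back than shut.
Start: joints at [1.207, 0.628, 0.038, 1.517, -0.027, 0.996, -0.02], TCP at [190.749, -621.396, 231.313] pointing down, gripper open.
Joint ranges: [-3.06, 3.06], [-0.37, 2.12], [-1.25, 1.32], [0.18, 2.47], [-1.1, 4.24], [0.23, 1.98], [-2.94, 2.94]. Speed limits (rad/s): [2.57, 2.57, 3.14, 3.14, 3.14, 3.14, 3.14].

## Interface

Orientations are given as [roll, pitch, yaw] about the fixed x, y, z axes, in that order (R = Rz(yaw) Ry(pitch) Rx(roll)).
In Python, from cell import read_state, cams, order, ctrl gives the robot as it stands.
- The arm moves only by the tool move_arm, never from a script. Its argument "targets" is text: rows parted by semicolons, each of 7 numbers parted by spaces: the gripper's target within -1 to 1 (fully open at 1, half-way at 0, shut at -1), then the shift along the tool's x, y, z in cm, then the turn, a rotation vector about the tool's x, y, z in degrees. A call has 1 to 5 rows; each row shifts and turns the commanded pose from where the row before left it, along the tool's axes as they then stand; what a row does not reach is not made up. A row lasts 1/12 s, in which the tool goes at most 41.7 mm and 7.16 degrees, less where a joint would pass 70% of its speed; a pose out of reach is approached as far as the arm can. A call with a gripper value outside its range is refused whole. The fingers move at their own pace and stop on an object; the grip force is fixed at half the most. Time passes only in rows, so rows that do not move let the fingers close. It gives the time, the measured TCP pose, the force, the opening and the grip force at its end, in the units of the state.
- read_state(): the state, without advancing time (a new reading comes with each control period).
- cams.get_image(name): name is "scene" or "top" or "wrist"; returns a dict with "color" (384x512x3 uint8, red, green, blue), "fovy" (degrees; the focal length in pixels is half the picture's height over the tangent of half this angle, whatever the lens; pixels are square), "cx", "cy" (the principal point, pixels), "rvec" (rotation vector, rad) and "tvec" (3), from world to camera coordinates, as OpenCV has them. Camera axes: x right, y down, z forward; pixel columns grow to the right and rows downward; lengths in mm; the calibration is good to about 2 mm. A picture is of the moment at which its call begins. There is no depth.
- order.finish_job(): hands the job in; it is judged then, once.
The state is a dict: "clock": time; "qpos": joint angles; "qd": joint speeds; "tau": joint torques, N m; "eef_pos": TCP position; "tool_rot": TCP orientation; "force": force on the tool from outside, world axes, zero at the start; "torque": the same for the moment, N m; "width": finger opening in mm; "gripper_force": force on a finger pad.
Only numpy, scipy, OpenCV 4.12 (cv2) and the standard library are available. Lean on these libraries where they do the work, as an engineer would, in place of code of your own. Each camera call takes 0.05 s, during which the arm holds its last target. There are 200 camera calls.

## Task

Take the steel ladle out of its ceramic rest and hang it by the bent-over end of its handle on the orange sleeve of the rail, between the sleeve's two flanges. Let the rail take the ladle's weight while you still hold it, already leaning the way it will naturally hang, then let go gently so that it neither drops nor swings, and leave it hanging still. Do not knock over or shove the other things, nor set the hanging spatula and skimmer swinging.

Things in the scene. Friction and masses are not known exactly. Their poses are not given: they have to be found in the camera images.
- ladle_grip (a point): Steel ladle (about 160 g) standing upright in the ceramic rest; this point is the middle of the handle's black grip, 14.5 mm wide (y), 7 mm thick (x), 90 mm long (z). Ladle axes: z up along the handle to its bent end, x from the bowl's side to the handle and on to the crook's open tip, y across the handle.
- ladle_crook (a point): Centre of the half-round crook at the ladle's top, 50 mm above ladle_grip and 20 mm to +x of it (ladle axes). A strip 14 mm wide and 4 mm thick bent over in the xz plane, inner radius 18 mm about this point, top 22 mm above it; open below, its free tip on the +x side ends 14 mm below this point. Once hung, the bar's axis passes about 11 mm above this point.
- ladle_bowl (a point): Centre of the flat foot of the ladle's bowl, 165 mm below ladle_grip and 38 mm to -x (ladle axes). Bowl 73 mm across, 34 mm deep. Its weight makes the ladle off-centre: hung by the crook it balances about 0.27 rad from upright, the bowl swung towards +x under the bar and the handle's top leaning back to -x.
- sleeve_mid (a point): Middle of the orange plastic sleeve, on the axis of the rail's bar, 275 mm above the table: y along the bar, x away from the robot. Sleeve 14 mm thick; a flange 24 mm across and 4 mm thick at each end, 60 mm clear between them. The ladle's crook goes over it with the handle on the robot's side and the free tip beyond.
- rail: Fixed rail clamped to the table's far edge, origin on the table under the middle of its bar (10 mm thick, 400 mm long, along y), which is held at both ends by posts 75 mm beyond it. Three places at y = -120, 0, +120 mm: sleeve, spatula and skimmer in any order.
- rest: Fixed white ceramic ladle rest, origin under the centre of its dish: 120 mm across, rim 16 mm high, floor 6 mm thick. On its +x side a post 70 mm high with two prongs stands close behind and beside the ladle's handle: lift the ladle straight up by 100 mm to come clear.
- spatula (a joint): Swing of the black nylon spatula that hangs on the bar (0 = hanging still, rad). Same crook as the ladle, handle 14 mm wide on the robot's side of the bar, blade 62 mm wide, ends 211 mm below the bar.
- skimmer (a joint): Swing of the steel skimmer that hangs on the bar (0 = hanging still, rad). Same crook, disc 84 mm across, ends 225 mm below the bar.
- cup: Orange plastic measuring cup, 84 mm across, 85 mm high, loose. Origin under its centre.
- bottle: Amber soy sauce bottle with red cap, 56 mm across, 150 mm high, loose. Origin under its centre.
- bowl: Blue ceramic rice bowl, 116 mm across, 60 mm high, loose. Origin under its centre.
There are look-alikes about, which are no part of the job. What is shaped like the part that bears ladle_grip but pink or purple is not meant.

How it is judged:
By the outcome, as a careful person would: the job done as asked, in the order asked, and still so for the second after the job is handed in, with the robot touching nothing.
It also fails if it takes over 58 s, if anything falls off the work surface, if the arm or the gripper's body presses on something with over 40 N, if the wrist force passes 120 N, or if a joint passes its speed limit or range.

## Working session

There is one attempt and no reset: what is moved stays moved. The work goes in short steps, Python scripts to look and compute and a tool call to move; the robot and the scene stay as the last step left them, time stands still between calls to the robot, and variables do not carry over. Pictures are saved under pics/ and viewed, at most 12 in all, crops included, and the job is handed in when it is done.

Besides the shell and the picture viewer there is one more tool, called after "Call:" as name(argument=value, ...) on one line, values as JSON. move_arm: Moves the arm, as the interface text tells. Its arguments: {"type":"object","properties":{"targets":{"type":"string"}},"required":["targets"]}

```bash
mkdir -p pics; ls
cat > h.py <<'E'
import numpy as np, cv2
from cell import read_state, cams, order, ctrl
def save(n,f,crop=None,s=1):
    im=cams.get_image(n); c=im['color'][:,:,::-1].copy()
    np.save('pics/'+f+'.npy',{k:im[k] for k in im if k!='color'},allow_pickle=True)
    cv2.imwrite('pics/'+f+'_raw.png',c)
    if crop: x0,y0,x1,y1=crop; c=c[y0:y1,x0:x1]
    cv2.imwrite('pics/'+f+'.png',cv2.resize(c,None,fx=s,fy=s,interpolation=cv2.INTER_CUBIC)); return im
def cal(f): return np.load('pics/'+f+'.npy',allow_pickle=True).item()
def ray(m,u,v):
    f=192/np.tan(np.radians(m['fovy'])/2)
    R=cv2.Rodrigues(np.array(m['rvec'],float))[0]; t=np.array(m['tvec'],float).ravel()
    d=R.T@np.array([(u-m['cx'])/f,(v-m['cy'])/f,1]); return -R.T@t, d/np.linalg.norm(d)
def onz(m,u,v,z): o,d=ray(m,u,v); return o+d*(z-o[2])/d[2]
def tri(obs):
    A=np.zeros((3,3));b=np.zeros(3);L=[ray(*q) for q in obs]
    for o,d in L: P=np.eye(3)-np.outer(d,d);A+=P;b+=P@o
    p=np.linalg.solve(A,b); return p,[np.linalg.norm((np.eye(3)-np.outer(d,d))@(p-o)) for o,d in L]
def proj(m,p):
    f=192/np.tan(np.radians(m['fovy'])/2)
    R=cv2.Rodrigues(np.array(m['rvec'],float))[0]; c=R@np.array(p,float)+np.array(m['tvec'],float).ravel()
    return f*c[0]/c[2]+m['cx'],f*c[1]/c[2]+m['cy']
E
python3 - <<'E'
from h import *
a=save('scene','s0'); b=save('top','t0')
c=np.vstack([0*a['color'][:0],a['color']])
cv2.imwrite('pics/s0b.png',cv2.resize(a['color'][:,:,::-1],(800,600)));cv2.imwrite('pics/t0b.png',cv2.resize(b['color'][:,:,::-1],(800,600)))
for f in('s0','t0'):
    m=cal(f); print(m['fovy'],m['cx'],m['cy'],ray(m,256,192))
print(read_state(),ctrl.pinch_z)
E
```

```text
pics
56.62286679407204 254.78644962934504 189.9011963524726 (array([ 896.70653071, -426.75050696,  985.97023389]), array([-0.43461818,  0.39001682, -0.8117844 ]))
47.140237952683 262.3782192194947 190.45281279898686 (array([ 327.07082305,  -49.5268355 , 1450.75556739]), array([ 0.11352334,  0.03480892, -0.99292537]))
{'clock': 0.1, 'qpos': array([ 1.20718868,  0.62925204,  0.03845405,  1.51828509, -0.02701692,
        0.99630868, -0.01999487]), 'qd': array([-0.00132806, -0.00251346,  0.00052489, -0.00353772, -0.00088421,
       -0.00010478, -0.00116784]), 'tau': array([ 2.11051694e-03, -5.64539337e+01,  1.23012576e+00, -1.93976730e+01,
        1.12891750e-02,  5.40955109e-03,  2.78834619e-05]), 'eef_pos': array([ 190.58649764, -620.83209884,  230.47678695]), 'tool_rot': array([-3.13985758e+00,  9.20002444e-06,  2.97795670e-01]), 'force': array([-0.24264939,  0.58916937, -0.03693137]), 'torque': array([ 0.04738495, -0.02060943, -0.01426654]), 'gripper_force': 0.0, 'width': 85.28432132002945} 18.700000000000003
```

View pics/s0b.png

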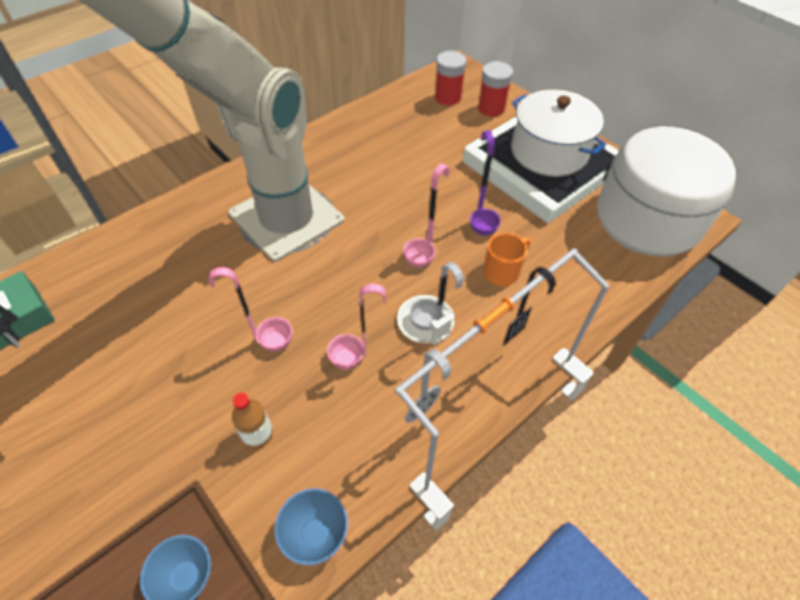

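View pics/t0b.png

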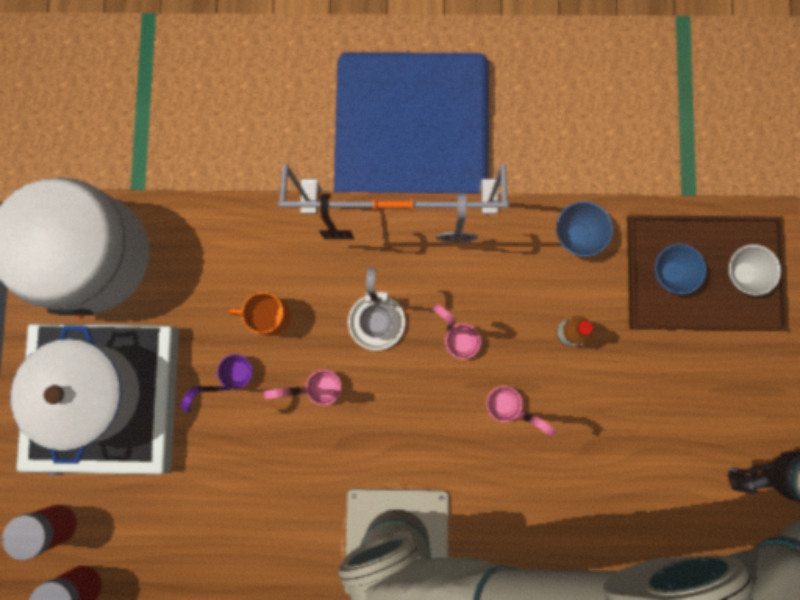

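The steel ladle stands in the white rest, at scene (430,310) and top (375,310) in 800-px pixels. The look-alikes are three pink ladles at scene (270,335), (345,350) and (420,250), and a purple one at (485,220). Only the steel one in the ceramic rest fits the description. The sleeve is the middle place on the rail, at scene (494,316) and top (393,204). I'll confirm with one enlarged crop.

Run:
```python
from h import *
a=cv2.imread('pics/s0_raw.png')[140:270,240:370];b=cv2.imread('pics/t0_raw.png')[110:240,190:320]
c=np.hstack([cv2.resize(q,(400,400),interpolation=cv2.INTER_CUBIC) for q in(a,b)])
cv2.imwrite('pics/c1.png',c)
S,T=cal('s0'),cal('t0')
k=.64
for n,s,t in [('sleeve',(494,316),(393,204.5)),('barL',(575,254),(280,204)),('barR',(401,389),(506,204))]:
    print(n,tri([(S,s[0]*k,s[1]*k),(T,t[0]*k,t[1]*k)]),onz(T,t[0]*k,t[1]*k,275))
for n,t,z in [('rest',(377,321),12),('cup',(264,313),85),('bottlecap',(585,328),150),('bowl',(585,229),60)]: print(n,onz(T,t[0]*k,t[1]*k,z))
```

```text
sleeve (array([631.0853492 ,   7.47951442, 271.13803259]), [np.float64(0.6641292422190969), np.float64(0.6641292422192152)]) [629.62408552   6.80265593 275.        ]
barL (array([630.91463835, 207.55817719, 267.41846111]), [np.float64(0.6666795568740234), np.float64(0.6666795568740628)]) [628.45598213 205.43562605 275.        ]
barR (array([ 633.42371905, -188.156975  ,  277.7242775 ]), [np.float64(2.5856428415644936), np.float64(2.585642841564473)]) [ 632.57097935 -190.55086489  275.        ]
rest [446.53687435  48.49293886  12.        ]
cup [453.44869241 270.42021337  85.        ]
bottlecap [ 427.20300727 -353.9026587   150.        ]
bowl [ 637.6253812 -377.9225543   60.       ]
```

View pics/c1.png

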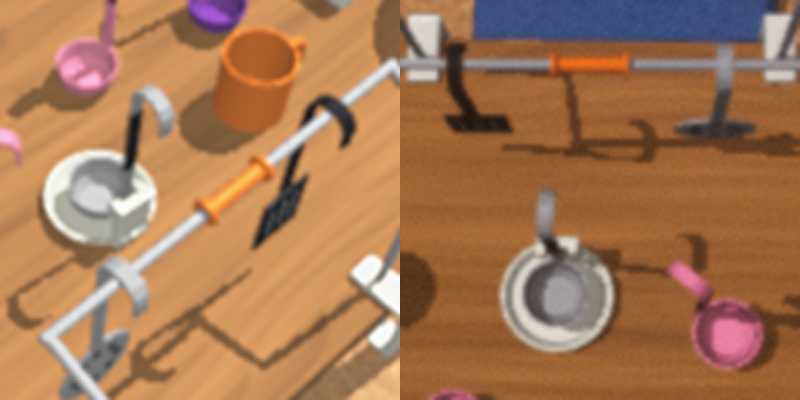

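The crop confirms it: the steel ladle is in the white rest (crop left (142,92)–(165,130), right (546,193)–(548,243)), and its crook points roughly towards the rail. The orange sleeve lies between the spatula (+y) and the skimmer (-y).

Run:
```python
from h import *
S,T=cal('s0'),cal('t0'); r=130/400
t=lambda u,v:(190+(u-400)*r,110+v*r); s=lambda u,v:(240+u*r,140+v*r)
print('bowl rim',onz(T,*t(558,292),40),'dish',onz(T,*t(558,293),16))
print('crook outer',onz(T,*t(546,190),221), 'scene crook tip end mid',onz(S,*s(166,132),207))
print('handle top outer: scene',tri([(S,*s(148,90)),(T,*t(546,215))]))
print('grip T (548,243)',onz(T,*t(548,243),190))
print('grip scene mid (133,140)',onz(S,*s(133,141),171),'bowl scene',onz(S,*s(103,183),40),'dish scene',onz(S,*s(100,197),16))
# skimmer/spatula crooks
print('skim',onz(T,*t(724,63),280),'spat',onz(T,*t(456,63),280), 'sleeve ends',onz(T,*t(551,63),275),onz(T,*t(630,63),275))
# model render check: hyp
def model(b,yaw,name):
    pass
```

```text
bowl rim [445.95796933  46.39618972  40.        ] dish [446.91357653  48.00579613  16.        ]
crook outer [524.69125467  47.10646348 221.        ] scene crook tip end mid [523.74459499  47.18910258 207.        ]
handle top outer: scene (array([498.24461367,  44.86048223, 244.09421019]), [np.float64(0.08752383374399764), np.float64(0.087523833743899)])
grip T (548,243) [479.33539048  46.55920765 190.        ]
grip scene mid (133,140) [494.19990432  38.32348928 171.        ] bowl scene [449.10091579  51.31515285  40.        ] dish scene [449.01944164  48.79178277  16.        ]
skim [ 630.7039443  -112.53940932  280.        ] spat [628.23740007 124.90283131 280.        ] sleeve ends [630.40382576  40.91330296 275.        ] [631.13399653 -29.37669317 275.        ]
```

Call:
move_arm(targets="1 0 0 -4 0 0 0;1 0 0 -4 0 0 0;1 0 0 -4 0 0 0;1 0 0 -4 0 0 0;1 0 0 -4 0 0 0")

```text
clock: 0.52
eef_pos: [190.5, -620.8, 433.0]
tool_rot: [-3.141, 0.0, 0.298]
force: [0.2, -1.2, -0.8]
width: 85.3
gripper_force: 0.0
```

Call:
move_arm(targets="1 0 0 0 0 0 5.7;1 0 0 0 0 0 5.7;1 0 0 0 0 0 5.67;1 1.2 -3.4 0 0 0 0;1 1.2 -3.4 0 0 0 0")

```text
clock: 0.93
eef_pos: [213.6, -553.4, 429.4]
tool_rot: [-3.14, 0.002, -0.004]
force: [1.4, 0.0, 0.2]
width: 85.4
gripper_force: 0.0
```

Call:
move_arm(targets="1 1.2 -3.4 0 0 0 0;1 1.2 -3.4 0 0 0 0;1 1.2 -3.4 0 0 0 0;1 1.2 -3.4 0 0 0 0;1 1.2 -3.4 0 0 0 0")

```text
clock: 1.35
eef_pos: [274.9, -381.4, 431.0]
tool_rot: [-3.141, 0.0, -0.0]
force: [-0.4, 0.6, -0.2]
width: 85.4
gripper_force: 0.0
```

Call:
move_arm(targets="1 1.2 -3.4 0 0 0 0;1 1.2 -3.4 0 0 0 0;1 1.2 -3.4 0 0 0 0;1 1.2 -3.4 0 0 0 0;1 1.2 -3.4 0 0 0 0")

```text
clock: 1.77
eef_pos: [334.7, -211.6, 431.2]
tool_rot: [3.142, 0.0, -0.0]
force: [0.5, -0.0, -1.0]
width: 85.2
gripper_force: 0.0
```

```bash
python3 -c "
from h import *
s=read_state();print(s['clock'],s['qpos'].round(3),s['eef_pos'],s['tool_rot'])"
```

```text
1.7667 [ 0.594  0.056 -0.109  1.816  0.007  1.27  -1.087] [ 334.7119304  -211.55555949  431.19359241] [ 3.14152537e+00  2.12546493e-04 -3.47573727e-04]
```

Call:
move_arm(targets="1 1.5 -3.8 0 0 0 0;1 1.5 -3.8 0 0 0 0;1 1.5 -3.8 0 0 0 0;1 1.5 -3.8 0 0 0 0;1 1.5 -3.8 0 0 0 0")

```text
clock: 2.18
eef_pos: [409.8, -21.5, 431.3]
tool_rot: [3.141, -0.0, -0.0]
force: [0.4, -0.5, -0.0]
width: 85.5
gripper_force: 0.0
```

```bash
cat > rec.py <<'E'
from h import *
import json
s=read_state();r=[list(s['qpos']),list(s['eef_pos']),list(s['tool_rot'])]
open('st.jsonl','a').write(json.dumps(r)+'\n');print(s['clock'],*[np.round(v,3) for v in r])
E
python3 rec.py; echo '[[0.594,0.056,-0.109,1.816,0.007,1.27,-1.087],[334.7,-211.56,431.19],[3.1415,0.0002,-0.0003]]
[[1.20718868,0.62925204,0.03845405,1.51828509,-0.02701692,0.99630868,-0.01999487],[190.58649764,-620.83209884,230.47678695],[-3.13985758,0,0.29779567]]' >>st.jsonl
```

```text
2.1833 [ 0.295  0.089 -0.343  1.783  0.031  1.275 -1.627] [409.758 -21.517 431.341] [ 3.141 -0.    -0.   ]
```

Call:
move_arm(targets="1 0 0 0 3 4 0;1 0 0 0 3 4 0;1 0 0 0 3 4 0;1 0 0 0 3 4 0;1 0 0 0 0 0 0")

```text
clock: 2.6
eef_pos: [407.1, -25.4, 430.1]
tool_rot: [-2.926, -0.276, -0.036]
force: [-0.9, -0.1, -0.4]
width: 85.7
gripper_force: 0.0
```

```bash
python3 rec.py
```

```text
2.6 [ 0.454 -0.054 -0.222  1.986 -0.33   1.003 -1.196] [407.074 -25.38  430.123] [-2.926 -0.276 -0.036]
```

Call:
move_arm(targets="1 0 0 0 -6 3 0;1 0 0 0 -6 3 0;1 0 0 0 -6 3 0;1 0 0 0 -6 3 0;1 0 0 0 0 0 0")

```text
clock: 3.02
eef_pos: [408.3, -19.9, 430.3]
tool_rot: [2.969, -0.463, -0.027]
force: [0.0, -0.1, -0.8]
width: 85.5
gripper_force: 0.0
```

```bash
python3 rec.py
cat > kin.py <<'E'
import numpy as np, json
from scipy.spatial.transform import Rotation as Ro
from scipy.optimize import least_squares
def rz(a): return Ro.from_euler('z',a).as_matrix()
def ry(a): return Ro.from_euler('y',a).as_matrix()
P0=[300,560,0,381,0,0,315]
Rt=None
def fk(q,p):
    h,L1,e1,L2,e2,e3,Lt=p
    R=rz(-q[0]);x=np.array([0,0,h],float)
    R=R@ry(q[1])@rz(-q[2]);x=x+R@[e1,0,L1]
    R=R@ry(q[3]);x=x+R@[e2,0,0]
    R=R@rz(-q[4]);x=x+R@[0,0,L2]
    R=R@ry(q[5])@rz(-q[6]);x=x+R@[0,0,Lt] if e3==0 else x+R@rz(q[6])@[e3,0,0]+R@[0,0,Lt]
    return x,R@TOOL
TOOL=np.eye(3)
E
python3 - <<'E'
from kin import *; import kin
D=[json.loads(l) for l in open('st.jsonl')]
for q,x,r in D:
    R=Ro.from_euler('xyz',r).as_matrix(); f=fk(q,P0); print((f[1].T@R).round(3).tolist())
def res(p): return np.concatenate([fk(q,p)[0]-np.array(x) for q,x,_ in D])
p=np.array(P0,float);p[5]=1e-3
s=least_squares(res,p,x_scale=[10]*7);print(s.x.round(2),res(s.x).reshape(-1,3).round(1).tolist())
E
```

```text
3.0167 [ 0.457 -0.184 -0.581  2.127  0.212  0.752 -1.902] [408.305 -19.92  430.323] [ 2.969 -0.463 -0.027]
[[0.0, -1.0, -0.0], [1.0, 0.0, 0.0], [-0.0, -0.0, 1.0]]
[[-0.001, -1.0, 0.0], [1.0, -0.001, 0.0], [-0.0, 0.0, 1.0]]
[[0.0, -1.0, -0.0], [1.0, 0.0, 0.0], [-0.0, -0.0, 1.0]]
[[0.0, -1.0, 0.0], [1.0, 0.0, -0.0], [0.0, -0.0, 1.0]]
[[0.0, -1.0, -0.0], [1.0, 0.0, -0.0], [-0.0, -0.0, 1.0]]
[397.57 584.16 -13.17 410.92  78.1   -9.92 354.92] [[6.1, 29.5, -0.2], [16.7, 23.4, -0.9], [23.7, 13.2, 2.8], [4.2, 26.4, -0.6], [-6.1, 20.2, -1.2]]
```

```bash
cat > kin.py <<'E'
import numpy as np, json, os
from scipy.spatial.transform import Rotation as Ro
from scipy.optimize import least_squares
def rz(a): return Ro.from_euler('z',a).as_matrix()
def ry(a): return Ro.from_euler('y',a).as_matrix()
TOOL=np.array([[0,-1,0],[1,0,0],[0,0,1.]])
# p: h, oy(after j1), L1, ex,ey (after j3, elbow), fx (after j4), L2, fy (after j5), gx,gy (after j6), Lt
P0=np.array([365,0,395,0,0,0,385,0,0,0,300.])
def fk(q,p):
    h,oy,L1,ex,ey,fx,L2,fy,gx,gy,Lt=p
    R=rz(-q[0]);x=R@[0,oy,h]
    R=R@ry(q[1])@rz(-q[2]);x=x+R@[ex,ey,L1]
    R=R@ry(q[3]);x=x+R@[fx,0,0]
    R=R@rz(-q[4]);x=x+R@[0,fy,L2]
    R=R@ry(q[5]);x=x+R@[gx,gy,Lt]
    return x,R@rz(-q[6])@TOOL
D=[json.loads(l) for l in open('st.jsonl')]
W=np.array([100,40,200,40,40,40,200,40,60,40,200.])
def res(p): return np.concatenate([fk(q,p)[0]-np.array(x) for q,x,_ in D]+[(p-P0)/W*.5])
def fit(): return least_squares(res,P0,x_scale=W).x
E
python3 - <<'E'
from kin import *
p=fit();print(p.round(1),res(p)[:-11].reshape(-1,3).round(1).tolist())
E
```

```text
[ 3.360e+02 -1.150e+01  5.590e+02  0.000e+00 -1.620e+01 -3.000e-01
  3.820e+02 -2.000e-01  0.000e+00 -2.000e-01  3.499e+02] [[-0.0, -0.0, 0.0], [0.1, 0.1, 0.0], [-0.0, -0.0, -0.0], [-0.0, -0.0, -0.0], [0.0, -0.0, 0.0]]
```

```bash
cat > ik.py <<'E'
from kin import *
LO=np.array([-3.06,-.37,-1.25,.18,-1.1,.23,-2.94])+.02; HI=np.array([3.06,2.12,1.32,2.47,4.24,1.98,2.94])-.02
P=fit()
def ik(x,R,seed,w=0.0):
    def f(q):
        a,B=fk(q,P); return np.concatenate([(a-x)/100,Ro.from_matrix(B.T@R).as_rotvec(),w*(q-seed)])
    s=least_squares(f,np.clip(seed,LO+1e-3,HI-1e-3),bounds=(LO,HI),max_nfev=150); a,B=fk(s.x,P)
    return s.x,np.linalg.norm(a-x),np.linalg.norm(Ro.from_matrix(B.T@R).as_rotvec())
def tool(t,flip,yaw=0.):  # t deg from straight down toward +x
    R=np.array([[1,0,0],[0,-1,0],[0,0,-1.]])@Ro.from_euler('y',t,degrees=True).as_matrix()
    if flip: R=R@rz(np.pi)
    return rz(yaw)@R
G=np.array([483,47,171.]);C=np.array([630.5,6.5,264.]);TH=.27
def poses(t,d,s,flip):
    R=tool(t,flip); g=G+[0,0,d]+R[:,2]*(19-s)
    L=Ro.from_euler('y',-TH).as_matrix(); Rh=L@R
    h=C+L@np.array([-20,0,-50+d])+Rh[:,2]*(19-s)
    return (g,R),(h,Rh)
E
python3 - <<'E'
from ik import *
rng=np.random.default_rng(0)
for flip in(0,1):
  for t in(30,35,40,45,50,60):
    out=[]
    for x,R in poses(t,-20,8,flip):
        best=None
        for k in range(14):
            q,e,r=ik(x,R,rng.uniform(LO,HI))
            sc=e/100+r
            if best is None or sc<best[0]-1e-4 : best=(sc,q,e,r)
        out.append((best[2].round(1),round(best[3],3),best[1].round(2).tolist()))
    print(flip,t,*out,sep='\n   ')
E
```

```text
0
   30
   (np.float64(1.4), np.float64(0.05), [0.54, 0.79, -1.23, 2.45, 1.8, 0.93, 2.7])
   (np.float64(0.0), np.float64(0.0), [-0.32, 0.61, 0.33, 2.36, 3.32, 0.61, 1.26])
0
   35
   (np.float64(3.7), np.float64(0.127), [0.53, 0.79, -1.23, 2.45, 1.8, 0.96, 2.68])
   (np.float64(0.0), np.float64(0.0), [0.6, 0.89, -1.1, 2.39, 2.4, 1.08, 2.51])
0
   40
   (np.float64(5.9), np.float64(0.204), [0.51, 0.8, -1.23, 2.45, 1.8, 0.99, 2.66])
   (np.float64(0.0), np.float64(0.0), [0.6, 0.99, -1.14, 2.45, 2.5, 1.27, 2.49])
0
   45
   (np.float64(8.1), np.float64(0.281), [0.48, 0.8, -1.23, 2.45, 1.8, 1.03, 2.64])
   (np.float64(3.1), np.float64(0.07), [0.63, 1.07, -1.23, 2.45, 2.48, 1.35, 2.57])
0
   50
   (np.float64(10.3), np.float64(0.356), [0.44, 0.81, -1.23, 2.45, 1.79, 1.09, 2.6])
   (np.float64(6.4), np.float64(0.14), [0.63, 1.08, -1.23, 2.45, 2.5, 1.38, 2.57])
0
   60
   (np.float64(14.6), np.float64(0.502), [0.26, 0.89, -1.23, 2.45, 1.74, 1.38, 2.42])
   (np.float64(13.6), np.float64(0.275), [0.53, 1.13, -1.23, 2.45, 2.48, 1.58, 2.54])
1
   30
   (np.float64(1.4), np.float64(0.05), [0.54
[... 309 characters left out ...]
 (np.float64(5.9), np.float64(0.204), [0.51, 0.8, -1.23, 2.45, 1.8, 0.99, -0.48])
   (np.float64(0.0), np.float64(0.0), [0.6, 0.99, -1.14, 2.45, 2.5, 1.27, -0.65])
1
   45
   (np.float64(8.1), np.float64(0.281), [0.48, 0.8, -1.23, 2.45, 1.8, 1.03, -0.51])
   (np.float64(3.1), np.float64(0.07), [0.63, 1.07, -1.23, 2.45, 2.48, 1.35, -0.57])
1
   50
   (np.float64(10.3), np.float64(0.356), [0.44, 0.81, -1.23, 2.45, 1.79, 1.09, -0.54])
   (np.float64(6.4), np.float64(0.14), [0.63, 1.08, -1.23, 2.45, 2.5, 1.38, -0.57])
1
   60
   (np.float64(14.6), np.float64(0.502), [0.26, 0.89, -1.23, 2.45, 1.74, 1.38, -0.72])
   (np.float64(13.6), np.float64(0.275), [0.53, 1.13, -1.23, 2.45, 2.48, 1.58, -0.6])
```

```bash
cat > path.py <<'E'
from ik import *
def seqpath(t,d,s):
    (g,R),(h,Rh)=poses(t,d,s,0)
    U=np.array([0,0,1.]);X=np.array([1.,0,0])
    return [('up',np.array([400,47,430.]),tool(15,0)),('pre',g-R[:,2]*130,R),('grasp',g,R),('lift',g+U*110,R),('tilt',np.array([h[0]-90,h[1],g[2]+110]),Rh),('behind',h-90*X+42*U,Rh),('over',h+42*U,Rh),('hang',h,Rh),('rel',h-Rh[:,2]*100,Rh)]
E
python3 - <<'E'
from path import *
q0=np.array(D[-1][0])
for t,d,s in((15,25,3),(20,25,3),(25,25,3)):
    q=q0; print(t,d)
    for n,x,R in seqpath(t,d,s):
        q,e,r=ik(x,R,q,.003); q,e,r=ik(x,R,q,0)
        print(n,x.round(0),round(e,1),round(r,3),q.round(2))
E
```

```text
15 25
up [400.  47. 430.] 0.0 0.0 [ 0.41 -0.09 -0.58  1.98 -0.    0.98 -1.74]
pre [453.  47. 306.] 0.0 0.0 [ 0.26  0.15 -0.53  2.13  0.24  0.64 -2.01]
grasp [487.  47. 181.] 0.0 0.0 [-0.03  0.4  -0.21  2.24  0.49  0.29 -2.24]
lift [487.  47. 291.] 0.0 0.0 [ 0.08  0.22 -0.33  2.09  0.23  0.6  -1.97]
tilt [536.   6. 291.] 0.0 0.0 [ 0.31  0.22 -0.49  2.23  0.78  0.25 -2.43]
behind [536.   6. 263.] 0.0 0.0 [ 0.37  0.29 -0.59  2.27  1.21  0.25 -2.85]
over [626.   6. 263.] 0.0 0.0 [ 0.4   0.43 -0.66  2.06  1.09  0.37 -2.68]
hang [626.   6. 221.] 0.1 0.004 [ 0.24  0.47 -0.43  2.11  1.32  0.25 -2.92]
rel [575.   6. 307.] 0.0 0.0 [ 0.54  0.3  -0.79  2.12  0.87  0.4  -2.49]
20 25
up [400.  47. 430.] 0.0 0.0 [ 0.41 -0.09 -0.58  1.98 -0.    0.98 -1.74]
pre [444.  47. 303.] 0.0 0.0 [ 0.26  0.11 -0.54  2.23  0.3   0.5  -2.08]
grasp [488.  47. 181.] 0.0 0.0 [ 0.08  0.4  -0.38  2.31  1.12  0.25 -2.89]
lift [488.  47. 291.] 0.0 0.0 [ 0.42  0.23 -0.75  2.16  0.52  0.53 -2.27]
tilt [537.   6. 291.] 0.5 0.026 [ 0.48  0.24 -0.7   2.28  1.28  0.25 -2.92]
behind [537.   6. 264.] 1.4 0.073 [ 0.42  0.29 -0.6
[... 234 characters left out ...]
1.23  0.25 -2.86]
25 25
up [400.  47. 430.] 0.0 0.0 [ 0.41 -0.09 -0.58  1.98 -0.    0.98 -1.74]
pre [435.  47. 299.] 0.0 0.0 [ 0.25  0.07 -0.53  2.33  0.43  0.37 -2.22]
grasp [490.  47. 181.] 1.5 0.077 [ 0.08  0.39 -0.38  2.32  1.17  0.25 -2.92]
lift [490.  47. 291.] 0.0 0.0 [ 0.38  0.19 -0.7   2.23  0.64  0.41 -2.4 ]
tilt [538.   6. 291.] 2.0 0.107 [ 0.53  0.25 -0.75  2.28  1.3   0.25 -2.92]
behind [538.   6. 264.] 2.9 0.154 [ 0.47  0.3  -0.68  2.28  1.31  0.25 -2.92]
over [628.   6. 264.] 1.8 0.107 [ 0.32  0.4  -0.52  2.12  1.35  0.25 -2.92]
hang [628.   6. 222.] 2.7 0.167 [ 0.3   0.47 -0.5   2.11  1.37  0.25 -2.92]
rel [563.   6. 298.] 1.5 0.086 [ 0.47  0.27 -0.69  2.24  1.31  0.25 -2.92]
```

Run:
```python
from path import *
q0=np.array(D[-1][0])
for t,d,s in((6,28,3),(10,28,3),(12,28,3)):
    q=q0; print(t,d)
    for n,x,R in seqpath(t,d,s):
        q,e,r=ik(x,R,q,.003); q,e,r=ik(x,R,q,0)
        print(n,x.round(0),round(e,1),round(r,3),q.round(2))
```

```text
6 28
up [400.  47. 430.] 0.0 0.0 [ 0.41 -0.09 -0.58  1.98 -0.    0.98 -1.74]
pre [471.  47. 312.] 0.0 0.0 [ 0.24  0.25 -0.52  1.95  0.2   0.87 -1.95]
grasp [485.  47. 183.] 0.0 0.0 [ 0.11  0.45 -0.38  2.1   0.36  0.55 -2.1 ]
lift [485.  47. 293.] 0.0 0.0 [ 0.19  0.29 -0.45  1.95  0.21  0.83 -1.95]
tilt [533.   6. 293.] 0.0 0.0 [ 0.23  0.24 -0.39  2.09  0.31  0.47 -1.96]
behind [533.   6. 265.] 0.0 0.0 [ 0.18  0.28 -0.34  2.14  0.37  0.39 -2.02]
over [623.   6. 265.] 0.0 0.0 [ 0.17  0.41 -0.33  1.92  0.38  0.48 -1.99]
hang [623.   6. 223.] 0.0 0.0 [ 0.12  0.46 -0.26  1.97  0.43  0.37 -2.05]
rel [586.   6. 316.] 0.0 0.0 [ 0.21  0.3  -0.37  1.94  0.28  0.57 -1.91]
10 28
up [400.  47. 430.] 0.0 0.0 [ 0.41 -0.09 -0.58  1.98 -0.    0.98 -1.74]
pre [463.  47. 311.] 0.0 0.0 [ 0.25  0.21 -0.53  2.03  0.21  0.77 -1.97]
grasp [486.  47. 183.] 0.0 0.0 [ 0.07  0.42 -0.34  2.16  0.42  0.44 -2.16]
lift [486.  47. 293.] 0.0 0.0 [ 0.16  0.26 -0.43  2.01  0.22  0.74 -1.96]
tilt [534.   6. 293.] 0.0 0.0 [ 0.18  0.22 -0.33  2.15  0.36  0.36 -2.01]
behind [534.   6. 265.] 0.0 0.0 [ 0.11  0.26 -0.24  2.2 
[... 211 characters left out ...]
0.35  2.02  0.33  0.45 -1.96]
12 28
up [400.  47. 430.] 0.0 0.0 [ 0.41 -0.09 -0.58  1.98 -0.    0.98 -1.74]
pre [459.  47. 311.] 0.0 0.0 [ 0.26  0.18 -0.53  2.07  0.22  0.72 -1.98]
grasp [486.  47. 183.] 0.0 0.0 [ 0.04  0.41 -0.3   2.19  0.45  0.39 -2.19]
lift [486.  47. 293.] 0.0 0.0 [ 0.14  0.24 -0.4   2.04  0.22  0.69 -1.97]
tilt [534.   6. 293.] 0.0 0.0 [ 0.13  0.21 -0.27  2.19  0.39  0.3  -2.03]
behind [534.   6. 265.] 0.0 0.0 [ 0.24  0.27 -0.41  2.23  0.73  0.25 -2.38]
over [624.   6. 265.] 0.0 0.0 [ 0.25  0.4  -0.44  2.02  0.7   0.35 -2.3 ]
hang [624.   6. 223.] 0.0 0.0 [ 0.17  0.45 -0.34  2.07  0.9   0.25 -2.51]
rel [578.   6. 312.] 0.0 0.0 [ 0.4   0.28 -0.61  2.06  0.58  0.43 -2.2 ]
```

```bash
cat > d.py <<'E'
import sys
from path import *
from h import read_state
def delta(x,R):
    s=read_state();Rc=Ro.from_euler('xyz',s['tool_rot']).as_matrix()
    print('turn deg',Ro.from_matrix(Rc.T@R).as_rotvec(degrees=True).round(2),'then shift cm',(R.T@(x-s['eef_pos'])/10).round(2),'pos',s['eef_pos'].round(1),'F',s['force'].round(2),'w',round(s['width'],1),'q',s['qpos'].round(2),'t',s['clock'])
if __name__=='__main__':
    t,dd,sh=10,28,3
    P_={n:(x,R) for n,x,R in seqpath(t,dd,sh)}
    for n in sys.argv[1:]: print(n,P_[n][0].round(1),end=' ');delta(*P_[n])
E
python3 d.py pre grasp
```

```text
pre [463.2  47.  311.3] turn deg [ 10.32 -16.35  -2.92] then shift cm [ 3.34 -6.69 12.68] pos [408.3 -19.9 430.3] F [ 0.02 -0.09 -0.8 ] w 85.5 q [ 0.46 -0.18 -0.58  2.13  0.21  0.75 -1.9 ] t 3.0167
grasp [485.8  47.  183.2] turn deg [ 10.32 -16.35  -2.92] then shift cm [ 3.34 -6.69 25.68] pos [408.3 -19.9 430.3] F [ 0.02 -0.09 -0.8 ] w 85.5 q [ 0.46 -0.18 -0.58  2.13  0.21  0.75 -1.9 ] t 3.0167
```

Call:
move_arm(targets="1 0 0 0 3.44 -5.45 -0.97;1 0 0 0 3.44 -5.45 -0.97;1 0 0 0 3.44 -5.45 -0.97;1 1.1 -2.2 1 0 0 0;1 1.1 -2.2 1 0 0 0")

```text
clock: 3.43
eef_pos: [436.8, 18.0, 414.7]
tool_rot: [-3.134, -0.172, -0.014]
force: [0.4, 0.4, 0.1]
width: 85.1
gripper_force: 0.0
```

Call:
move_arm(targets="1 1.1 -2.2 2 0 0 0;1 0 0 3 0 0 0;1 0 0 2 0 0 0;1 0 0 0 0 0 0;1 0 0 0 0 0 0")

```text
clock: 3.85
eef_pos: [457.5, 41.5, 347.1]
tool_rot: [-3.136, -0.17, -0.009]
force: [0.1, 0.2, -0.4]
width: 85.5
gripper_force: 0.0
```

```bash
python3 d.py grasp; python3 -c "
from h import *
save('wrist','w1',None,1.5)"
```

```text
grasp [485.8  47.  183.2] turn deg [-0.26  0.26 -0.49] then shift cm [-0.06 -0.55 16.63] pos [457.5  41.5 347.1] F [ 0.08  0.24 -0.42] w 85.5 q [ 0.28  0.15 -0.52  1.98  0.14  0.87 -1.89] t 3.85
```

View pics/w1.png

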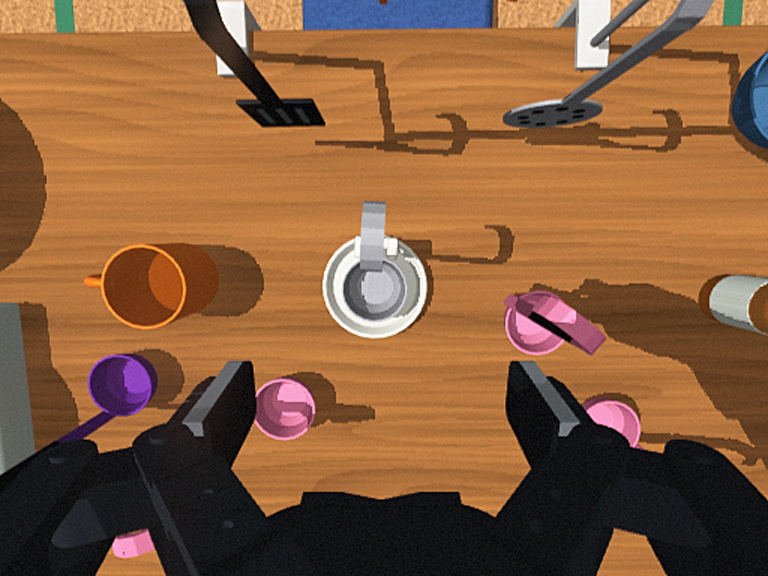

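The wrist view shows the steel ladle from above. The crook strip runs from (374,203) to (372,268), the bowl foot is at (376,287), and the dish centre is at (375,288). Nothing is between the fingers and the ladle.

Run:
```python
from h import *
m=cal('w1'); k=1/1.5
o=lambda u,v,z: onz(m,u*k,v*k,z).round(1)
print('cam',ray(m,256,192)[0].round(1))
print('outer tip',o(374,203,225),'near edge',o(372,269,221),o(372,269,171),'foot',o(377,288,8),'dish',o(375,288,16))
G=np.array([483,47,171.])
for n,p in (('outer',G+[42,0,52]),('near',G+[-2,0,50]),('foot',G+[-38,0,-165])): print(n,np.array(proj(m,p))*1.5)
```

```text
cam [506.   40.3 498.9]
outer tip [525.5  45.6 225. ] near edge [483.6  47.4 221. ] [479.6  48.7 171. ] foot [444.4  47.3   8. ] dish [445.4  49.4  16. ]
outer [371.92997348 204.01393591]
near [372.66934663 272.96958956]
foot [377.26984962 287.26899386]
```

Call:
move_arm(targets="1 0 -0.55 2 -0.25 0.25 -0.5;1 0 0 4 0 0 0;1 0 0 4 0 0 0;1 0 0 3.6 0 0 0;1 0 0 2 0 0 0")

```text
clock: 4.32
eef_pos: [485.5, 46.3, 192.6]
tool_rot: [3.14, -0.177, -0.001]
force: [-0.6, 0.5, 0.7]
width: 85.3
gripper_force: 0.0
```

Call:
move_arm(targets="1 0 0 1 0 0 0;1 0 0 0 0 0 0;1 0 0 0 0 0 0")

```text
clock: 4.57
eef_pos: [488.0, 47.1, 185.4]
tool_rot: [3.141, -0.179, -0.0]
force: [-0.4, -0.7, 0.8]
width: 85.1
gripper_force: 0.0
```

```bash
python3 d.py grasp
python3 - <<'E'
from h import *
a=save('scene','s1');b=save('wrist','w2')
c=np.hstack([cv2.resize(a['color'][90:270,210:390],(400,400),interpolation=cv2.INTER_CUBIC),cv2.resize(b['color'][60:360,100:400],(400,400))])
cv2.imwrite('pics/c2.png',c[:,:,::-1])
E
```

```text
grasp [485.8  47.  183.2] turn deg [ 0.06 -0.28 -0.02] then shift cm [-0.25  0.01  0.17] pos [488.   47.1 185.4] F [-0.43 -0.7   0.79] w 85.1 q [ 0.1   0.42 -0.38  2.16  0.46  0.45 -2.2 ] t 4.5667
```

View pics/c2.png

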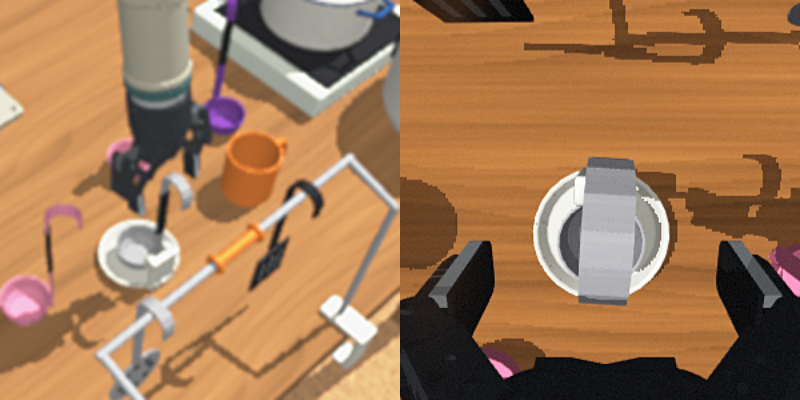

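The handle lies centred between the open fingers: the strip is at x≈607 and the midpoint of the fingers at 606. I'll correct by 2 mm and close.

Call:
move_arm(targets="1 -0.25 0 0.15 0 0 0;1 0 0 0 0 0 0;-1 0 0 0 0 0 0;-1 0 0 0 0 0 0;-1 0 0 0 0 0 0")

```text
clock: 5.08
eef_pos: [484.7, 47.2, 182.7]
tool_rot: [3.141, -0.178, 0.0]
force: [0.1, -0.2, -0.4]
width: 51.5
gripper_force: 0.0
```

Call:
move_arm(targets="-1 0 0 0 0 0 0;-1 0 0 0 0 0 0;-1 0 0 0 0 0 0;-1 0 0 0 0 0 0;-1 0 0 0 0 0 0")

```text
clock: 5.5
eef_pos: [484.8, 47.5, 182.5]
tool_rot: [3.141, -0.178, 0.001]
force: [0.7, 1.1, 0.5]
width: 12.7
gripper_force: 58.7
```

```bash
python3 d.py lift
```

```text
lift [485.8  47.  293.2] turn deg [ 0.02 -0.21  0.03] then shift cm [  2.02   0.05 -10.89] pos [484.8  47.5 182.5] F [0.74 1.06 0.5 ] w 12.7 q [ 0.1   0.42 -0.38  2.17  0.46  0.44 -2.21] t 5.5
```

Call:
move_arm(targets="-1 0.09 0 -0.49 0 0 0;-1 0.18 0 -0.98 0 0 0;-1 0.27 0 -1.48 0 0 0;-1 0.36 0 -1.97 0 0 0;-1 0.36 0 -1.97 0 0 0")

```text
clock: 5.92
eef_pos: [483.7, 47.2, 252.8]
tool_rot: [3.141, -0.175, 0.001]
force: [-0.3, -0.4, -2.2]
width: 12.8
gripper_force: 58.7
```

Call:
move_arm(targets="-1 0.36 0 -1.97 0 0 0;-1 0.27 0 -1.48 0 0 0;-1 0.18 0 -0.98 0 0 0;-1 0.07 0 -0.4 0 0 0;-1 0 0 0 0 0 0")

```text
clock: 6.33
eef_pos: [485.0, 47.2, 302.3]
tool_rot: [3.141, -0.179, 0.0]
force: [0.2, -0.1, -2.7]
width: 12.8
gripper_force: 58.7
```

```bash
python3 d.py tilt behind
python3 - <<'E'
from h import *
a=save('scene','s2');b=save('wrist','w3');t=save('top','t2')
cv2.imwrite('pics/c3.png',np.hstack([cv2.resize(a['color'][50:250,210:410],(400,400),interpolation=cv2.INTER_CUBIC),cv2.resize(b['color'][0:384,60:444],(400,400))])[:,:,::-1])
E
```

```text
tilt [534.    6.5 293.2] turn deg [ 0.05 15.22  0.02] then shift cm [4.03 4.07 2.92] pos [485.   47.2 302.3] F [ 0.17 -0.12 -2.68] w 12.8 q [ 0.24  0.25 -0.53  2.    0.25  0.76 -1.99] t 6.3333
behind [534.    6.5 265. ] turn deg [ 0.05 15.22  0.02] then shift cm [2.82 4.07 5.47] pos [485.   47.2 302.3] F [ 0.17 -0.12 -2.68] w 12.8 q [ 0.24  0.25 -0.53  2.    0.25  0.76 -1.99] t 6.3333
```

View pics/c3.png

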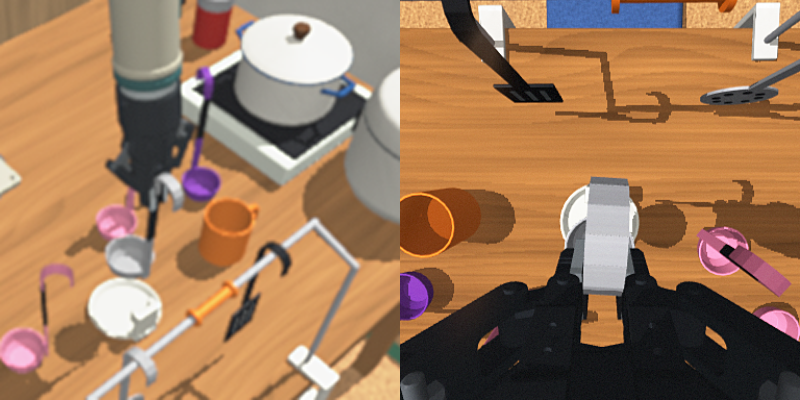

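The ladle is gripped and clear of the rest: the crook is seen at (590–635,180–293) in the right half. I'll check where it sits in the hand, then tilt and go behind the rail.

Run:
```python
from h import *
m=cal('w3'); k=.96
f=lambda u,v:(60+(u-400)*k,v*k)
print('outer',onz(m,*f(609,179),223+119.8).round(1),'near',onz(m,*f(605,293),221+119.8).round(1))
# sleeve in wrist view: flange inner faces / axis at z=275
print('flangeL',onz(m,*f(617,3),275),'flangeR',onz(m,*f(727,4),275))
import cv2
im=cv2.imread('pics/t2_raw.png');hs=cv2.cvtColor(im,cv2.COLOR_BGR2HSV)
M=cv2.inRange(hs,(5,150,120),(18,255,255)); M[:110]=0;M[150:]=0;M[:,:225]=0;M[:,290:]=0
ys,xs=np.nonzero(M);print(xs.min(),xs.max(),ys.min(),ys.max(),len(xs))
T=cal('t2');print(onz(T,(xs.min()+xs.max())/2,ys.mean(),278),onz(T,xs.min()-.5,ys.mean(),278),onz(T,xs.max()+.5,ys.mean(),278))
ra=cv2.inRange(cv2.cvtColor(cv2.imread('pics/s0_raw.png'),cv2.COLOR_BGR2HSV),(5,150,120),(18,255,255));ra[:185]=0;ra[225:]=0;ra[:,:295]=0;ra[:,335:]=0
ys,xs=np.nonzero(ra);S=cal('s0');print(xs.min(),xs.max(),ys.min(),ys.max(),onz(S,xs.mean(),ys.mean(),277))
```

```text
outer [526.6  44.5 342.8] near [481.5  45.9 340.8]
flangeL [622.06664546  38.51675384 275.        ] flangeR [621.60851399 -23.26404037 275.        ]
225 289 124 149 1353
[610.9154369   -8.60214949 278.        ] [609.96718651  80.06394506 278.        ] [611.8610129  -97.01817555 278.        ]
302 329 190 213 [631.08745859   8.09269002 277.        ]
```

Call:
move_arm(targets="-1 0 0 0 0 2 0;-1 0 0 0 0 4 0;-1 0 0 0 0 5 0;-1 0 0 0 0 3.2 0;-1 0 0 0 0 1 0")

```text
clock: 6.9
eef_pos: [481.6, 46.9, 299.5]
tool_rot: [3.139, -0.44, 0.002]
force: [-1.9, -0.7, -2.3]
width: 13.1
gripper_force: 58.7
```

```bash
python3 d.py tilt behind
```

```text
tilt [534.    6.5 293.2] turn deg [0.08 0.25 0.11] then shift cm [4.46 4.04 2.82] pos [481.6  46.9 299.5] F [-1.87 -0.67 -2.28] w 13.1 q [ 0.17  0.14 -0.44  2.24  0.47  0.38 -2.23] t 6.9
behind [534.    6.5 265. ] turn deg [0.08 0.25 0.11] then shift cm [3.24 4.04 5.37] pos [481.6  46.9 299.5] F [-1.87 -0.67 -2.28] w 13.1 q [ 0.17  0.14 -0.44  2.24  0.47  0.38 -2.23] t 6.9
```

Call:
move_arm(targets="-1 0.3 0.4 0.4 0 0 0;-1 0.7 0.8 1.0 0 0.25 0;-1 1.0 1.2 1.4 0 0 0;-1 1.0 1.1 1.3 0 0 0;-1 0.5 0.5 0.7 0 0 0")

```text
clock: 7.32
eef_pos: [539.4, 4.7, 271.8]
tool_rot: [3.141, -0.446, -0.003]
force: [0.7, -0.1, -1.4]
width: 12.7
gripper_force: 58.7
```

Call:
move_arm(targets="-1 0 0.07 0 0 0 0;-1 0 0 0 0 0 0;-1 0 0 0 0 0 0")

```text
clock: 7.57
eef_pos: [536.8, 7.1, 273.1]
tool_rot: [3.141, -0.447, 0.001]
force: [0.7, 1.1, -1.1]
width: 13.2
gripper_force: 58.7
```

```bash
python3 d.py over hang
python3 - <<'E'
from h import *
a=save('scene','s3');b=save('wrist','w4')
cv2.imwrite('pics/c4.png',np.hstack([cv2.resize(a['color'][80:260,240:420],(400,400),interpolation=cv2.INTER_CUBIC),cv2.resize(b['color'][0:320,80:400],(400,400))])[:,:,::-1])
E
```

```text
over [624.    6.5 265. ] turn deg [-0.   -0.12  0.05] then shift cm [7.52 0.06 4.48] pos [536.8   7.1 273.1] F [ 0.67  1.12 -1.12] w 13.2 q [ 0.23  0.26 -0.4   2.18  0.53  0.31 -2.18] t 7.5667
hang [624.    6.5 223. ] turn deg [-0.   -0.12  0.05] then shift cm [5.72 0.06 8.27] pos [536.8   7.1 273.1] F [ 0.67  1.12 -1.12] w 13.2 q [ 0.23  0.26 -0.4   2.18  0.53  0.31 -2.18] t 7.5667
```

View pics/c4.png

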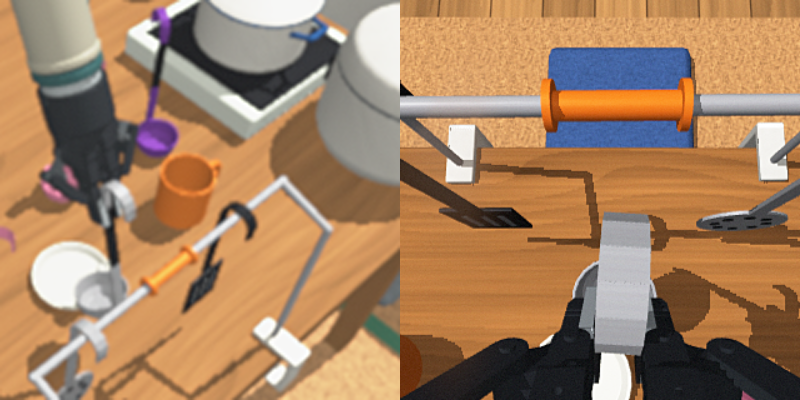

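The wrist view shows the sleeve at (541–698, centre row 104) ahead of the crook strip (600–650, rows 213–353). The strip is centred on the sleeve and square to the bar, and both hanging tools are well to the sides.

Run:
```python
from h import *
from ik import *
m=cal('w4'); f=lambda u,v:(80+(u-400)*.8,v*.8)
for u,v in((410,105),(619,104.5),(785,104.5)): print('bar',onz(m,*f(u,v),275).round(1))
print('flange in',onz(m,*f(557,105),275).round(1),onz(m,*f(682,105),275).round(1))
s=read_state();R=Ro.from_euler('xyz',s['tool_rot']).as_matrix()
(g,Rg),(h,Rh)=poses(10,28,3,0)
c=s['eef_pos']+R@(Rh.T@(C-h)); L=Ro.from_euler('y',-TH).as_matrix()
print('pred crook',c)
for n,a in(('outer tip',(22,-2)),('top',(0,22)),('back',(-22,-3))):
  print(n,(np.array(proj(m,c+L@np.array([a[0],0,a[1]])))-[80,0])/.8+[400,0])
# outline extremes of predicted arc
th=np.radians(np.arange(0,181,5));pp=[(np.array(proj(m,c+L@np.array([22*np.cos(a),0,22*np.sin(a)])))-[80,0])/.8+[400,0] for a in th]
pp=np.array(pp);print('arc v range',pp[:,1].min(),pp[:,1].max(),'u',pp[:,0].mean())
```

```text
bar [630.3 105.5 275. ]
bar [630.8   6.5 275. ]
bar [631.  -72.3 275. ]
flange in [630.5  35.8 275. ] [630.6 -23.4 275. ]
pred crook [543.21413745   7.39794871 314.65931791]
outer tip [616.88275554 222.17721089]
top [616.78293116 311.02026741]
back [616.66520522 350.39049224]
arc v range 222.60204155602128 360.94367246313203 u 616.7799977845407
```

Call:
move_arm(targets="-1 0.45 0 0.22 0 0 0;-1 0.9 0 0.43 0 0 0;-1 1.35 0 0.65 0 0 0;-1 1.6 -0.13 0.77 0 0 0;-1 1.6 0 0.77 0 0 0")

```text
clock: 8.08
eef_pos: [604.3, 8.5, 273.9]
tool_rot: [3.141, -0.449, 0.001]
force: [-0.1, 0.4, -2.7]
width: 13.3
gripper_force: 58.7
```

Call:
move_arm(targets="-1 1.1 0 0.5 0 0 0;-1 0.5 0 0.24 0 0 0;-1 0.13 0 0.07 0 0 0;-1 0 0 0 0 0 0;-1 0 0 0 0 0 0")

```text
clock: 8.5
eef_pos: [617.4, 8.4, 273.8]
tool_rot: [3.137, -0.441, 0.002]
force: [-27.5, 0.9, 23.4]
width: 13.0
gripper_force: 78.9
```

```bash
python3 d.py over hang
python3 - <<'E'
from h import *
a=save('scene','s4');b=save('wrist','w5')
cv2.imwrite('pics/c5.png',np.hstack([cv2.resize(a['color'][100:240,250:390],(400,400),interpolation=cv2.INTER_CUBIC),cv2.resize(b['color'][60:320,126:386],(400,400))])[:,:,::-1])
E
```

```text
over [624.    6.5 265. ] turn deg [0.19 0.2  0.12] then shift cm [0.21 0.19 1.07] pos [617.4   8.4 273.8] F [-27.5    0.85  23.36] w 13.0 q [ 0.22  0.38 -0.4   1.99  0.53  0.41 -2.14] t 8.5
hang [624.    6.5 223. ] turn deg [0.19 0.2  0.12] then shift cm [-1.59  0.19  4.86] pos [617.4   8.4 273.8] F [-27.5    0.85  23.36] w 13.0 q [ 0.22  0.38 -0.4   1.99  0.53  0.41 -2.14] t 8.5
```

View pics/c5.png

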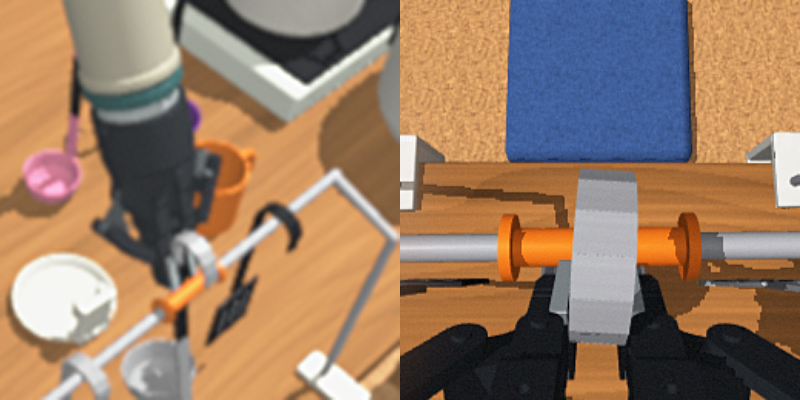

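The grip is fine, but the fingertips met the sleeve at this height (about 36 N). I'll back off at once. The fingers need more room in x until the crook is partly down, so I'll come in lower and then descend along the handle.

Call:
move_arm(targets="-1 -0.9 0 -0.43 0 0 0;-1 -1.4 0 -0.65 0 0 0;-1 -1.4 0 -0.65 0 0 0;-1 -0.9 0 -0.43 0 0 0;-1 0 0 0 0 0 0")

```text
clock: 9.02
eef_pos: [569.3, 7.9, 272.9]
tool_rot: [3.14, -0.446, 0.002]
force: [0.4, -0.6, -2.3]
width: 13.0
gripper_force: 58.9
```

Call:
move_arm(targets="-1 0 0 0 0 0 0;-1 0 0 0 0 0 0")

```text
clock: 9.18
eef_pos: [572.3, 8.2, 273.6]
tool_rot: [3.141, -0.449, 0.001]
force: [-0.3, 0.1, -3.2]
width: 13.1
gripper_force: 58.9
```

```bash
python3 d.py hang
python3 - <<'E'
from h import *
from ik import *
b=save('wrist','w6')
cv2.imwrite('pics/c6.png',cv2.resize(b['color'][60:320,126:386],(560,560))[:,:,::-1])
m=cal('w6');s=read_state();R=Ro.from_euler('xyz',s['tool_rot']).as_matrix()
(g,Rg),(h,Rh)=poses(10,28,3,0)
c=s['eef_pos']+R@(Rh.T@(C-h)); L=Ro.from_euler('y',-TH).as_matrix()
th=np.radians(np.arange(0,181,5));k=560/260
for dx in(0,2.7):
  pp=np.array([(np.array(proj(m,c+[dx,-2.4*(dx>0),0]+L@np.array([22*np.cos(a),0,22*np.sin(a)])))-[126,60])*k for a in th])
  print(c,'arc v range',pp[:,1].min(),pp[:,1].max(),'u',pp[:,0].mean())
E
```

```text
hang [624.    6.5 223. ] turn deg [-0.   -0.27  0.03] then shift cm [2.48 0.17 6.79] pos [572.3   8.2 273.6] F [-0.25  0.14 -3.23] w 13.1 q [ 0.22  0.31 -0.39  2.1   0.54  0.35 -2.17] t 9.1833
[578.591026     8.15221428 314.46827536] arc v range 255.13158427233753 492.7419615557388 u 275.18406362315085
[578.591026     8.15221428 314.46827536] arc v range 240.97782056926624 477.10167894321484 u 289.46062627729384
```

View pics/c6.png

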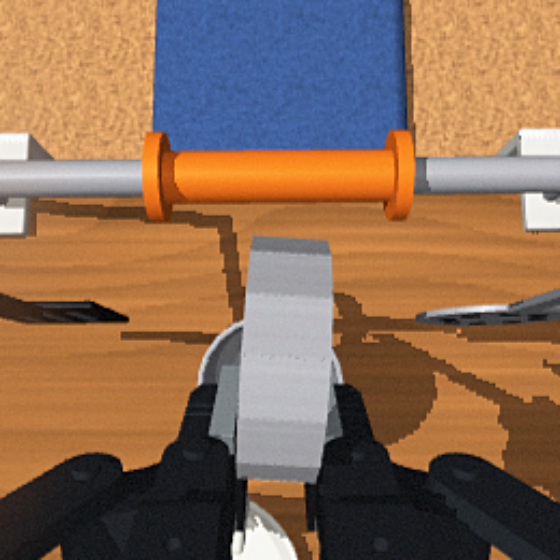

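The crook is unchanged in the grip: outer edge at row 239 and back at row 478, as predicted. It is turned about 2.5° about the vertical and sits ahead of the sleeve (145–412, row 175). I'll trim the yaw, then approach lower.

Call:
move_arm(targets="-1 -0.3 0 0.6 0.54 0 -1.12;-1 -0.5 0 1.0 0.54 0 -1.12;-1 0 0 0 0 0 0;-1 0 0 0 0 0 0")

```text
clock: 9.57
eef_pos: [570.4, 7.6, 254.2]
tool_rot: [3.141, -0.445, 0.044]
force: [-0.8, 0.6, -2.2]
width: 13.1
gripper_force: 58.9
```

```bash
cat > d2.py <<'E'
import sys
from ik import *
from h import read_state
s=read_state();R=Ro.from_euler('xyz',s['tool_rot']).as_matrix()
H=np.array([621.3,9,223.])
for n,o in(('A',(-60,0,35)),('B',(-12,0,35)),('C',(-4,0,12)),('H',(0,0,0))): print(n,(R.T@(H+o-s['eef_pos'])/10).round(2))
print('tool dirs of world X,Y,Z',R.T.round(3).T.tolist())
print(s['clock'],s['eef_pos'].round(1),s['tool_rot'].round(3),'F',s['force'].round(2),'T',s['torque'].round(2),'w',round(s['width'],1),'q',s['qpos'].round(2))
E
python3 d2.py
```

```text
A [-0.65 -0.18 -0.74]
B [3.68 0.03 1.33]
C [3.41 0.06 3.75]
H [3.25 0.08 5.01]
tool dirs of world X,Y,Z [[0.902, 0.043, 0.431], [0.039, -0.999, 0.018], [0.431, 0.0, -0.902]]
9.5667 [570.4   7.6 254.2] [ 3.141 -0.445  0.044] F [-0.82  0.63 -2.21] T [-0.01  0.63 -0.03] w 13.1 q [ 0.23  0.34 -0.39  2.13  0.57  0.29 -2.16]
```

Call:
move_arm(targets="-1 0.17 0 -0.36 0 0 0;-1 0.6 0 0.29 0 0 0;-1 0.9 0 0.43 0 0 0;-1 0.9 0 0.43 0 0 0;-1 0.7 0 0.34 0 0 0")

```text
clock: 9.98
eef_pos: [607.1, 9.6, 259.8]
tool_rot: [3.141, -0.449, 0.044]
force: [1.8, -0.8, -2.4]
width: 12.8
gripper_force: 58.9
```

Call:
move_arm(targets="-1 0.4 0 0.2 0 0 0;-1 0 0.03 0 0 0 0;-1 0 0 0 0 0 0")

```text
clock: 10.23
eef_pos: [609.4, 9.3, 258.6]
tool_rot: [3.141, -0.447, 0.044]
force: [0.5, 0.7, -1.7]
width: 12.8
gripper_force: 59.0
```

```bash
python3 d2.py
```

```text
A [-4.36 -0.18 -2.02]
B [-0.04  0.03  0.05]
C [-0.31  0.06  2.47]
H [-0.47  0.08  3.73]
tool dirs of world X,Y,Z [[0.901, 0.044, 0.431], [0.04, -0.999, 0.018], [0.432, 0.001, -0.902]]
10.2333 [609.4   9.3 258.6] [ 3.141 -0.447  0.044] F [ 0.5   0.72 -1.74] T [-0.03  0.69  0.01] w 12.8 q [ 0.23  0.39 -0.41  2.03  0.56  0.35 -2.13]
```

No contact at the approach point. Now down along the handle, slowing before the bar takes the load.

Call:
move_arm(targets="-1 -0.06 0 0.5 0 0 0;-1 -0.1 0 0.8 0 0 0;-1 -0.1 0 0.8 0 0 0;-1 -0.06 0.03 0.5 0 0 0;-1 -0.03 0.03 0.3 0 0 0")

```text
clock: 10.65
eef_pos: [618.4, 9.2, 229.9]
tool_rot: [3.141, -0.445, 0.045]
force: [-0.5, 0.6, -2.1]
width: 13.0
gripper_force: 58.9
```

Call:
move_arm(targets="-1 -0.02 0 0.2 0 0 0;-1 0 0 0 0 0 0;-1 0 0 0 0 0 0")

```text
clock: 10.9
eef_pos: [619.6, 9.3, 229.5]
tool_rot: [3.141, -0.447, 0.044]
force: [0.1, 0.3, -1.9]
width: 13.2
gripper_force: 58.9
```

```bash
python3 d2.py
python3 - <<'E'
from h import *
a=save('scene','s5');b=save('wrist','w7')
cv2.imwrite('pics/c7.png',np.hstack([cv2.resize(a['color'][140:240,270:370],(400,400),interpolation=cv2.INTER_CUBIC),cv2.resize(b['color'][60:320,126:386],(400,400))])[:,:,::-1])
E
```

```text
A [-4.02 -0.22 -5.09]
B [ 0.31 -0.01 -3.02]
C [ 0.03  0.02 -0.6 ]
H [-0.13  0.04  0.66]
tool dirs of world X,Y,Z [[0.901, 0.044, 0.432], [0.04, -0.999, 0.018], [0.433, 0.001, -0.902]]
10.9 [619.6   9.3 229.5] [ 3.141 -0.447  0.044] F [ 0.08  0.26 -1.91] T [-0.01  0.64 -0.01] w 13.2 q [ 0.18  0.44 -0.33  2.04  0.64  0.28 -2.2 ]
```

View pics/c7.png

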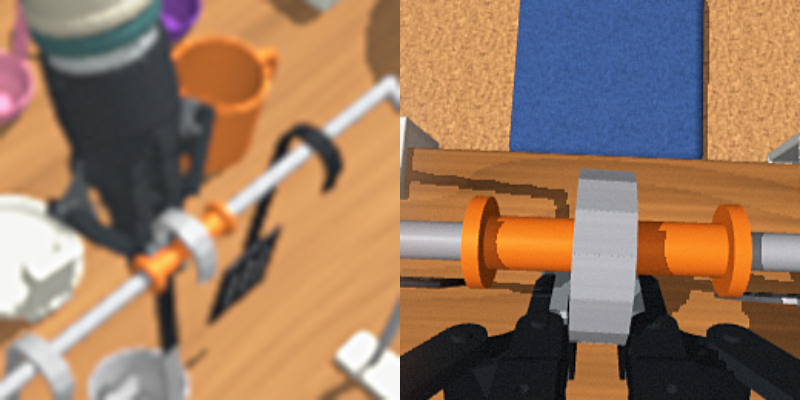

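The crook is over the sleeve, centred between the flanges (strip 575–637; flanges 480 and 733). I'll lower slowly while watching the force.

Call:
move_arm(targets="-1 -0.06 0 0.15 0 0 0;-1 -0.04 0 0.15 0 0 0;-1 -0.02 0 0.1 0 0 0;-1 0 0 0 0 0 0;-1 0 0 0 0 0 0")

```text
clock: 11.42
eef_pos: [620.1, 9.2, 225.3]
tool_rot: [3.141, -0.447, 0.044]
force: [-0.1, -0.4, -2.0]
width: 13.1
gripper_force: 59.0
```

Call:
move_arm(targets="-1 -0.04 0 0.09 0 0 0;-1 0 0 0 0 0 0")

```text
clock: 11.58
eef_pos: [620.1, 9.2, 224.3]
tool_rot: [3.141, -0.447, 0.044]
force: [0.4, 0.2, -2.5]
width: 12.9
gripper_force: 59.0
```

Call:
move_arm(targets="-1 -0.04 0 0.09 0 0 0;-1 0 0 0 0 0 0")

```text
clock: 11.75
eef_pos: [620.2, 9.2, 223.2]
tool_rot: [3.141, -0.447, 0.044]
force: [0.3, -0.5, -2.5]
width: 12.9
gripper_force: 59.0
```

```bash
python3 d2.py
```

```text
A [-3.8  -0.24 -5.68]
B [ 0.52 -0.03 -3.6 ]
C [ 0.25  0.01 -1.18]
H [0.09 0.03 0.07]
tool dirs of world X,Y,Z [[0.901, 0.044, 0.432], [0.04, -0.999, 0.018], [0.432, 0.001, -0.902]]
11.75 [620.2   9.2 223.2] [ 3.141 -0.447  0.044] F [ 0.34 -0.46 -2.51] T [-0.05  0.67 -0.02] w 12.9 q [ 0.17  0.45 -0.32  2.05  0.66  0.27 -2.23]
```

Call:
move_arm(targets="-1 -0.03 0 0.07 0 0 0;-1 0 0 0 0 0 0")

```text
clock: 11.92
eef_pos: [620.2, 9.2, 222.5]
tool_rot: [3.141, -0.447, 0.044]
force: [0.6, -0.1, -1.3]
width: 13.2
gripper_force: 59.0
```

Call:
move_arm(targets="-1 -0.03 0 0.07 0 0 0;-1 0 0 0 0 0 0")

```text
clock: 12.08
eef_pos: [620.4, 9.2, 221.9]
tool_rot: [3.141, -0.448, 0.044]
force: [0.3, 0.0, -2.5]
width: 13.0
gripper_force: 59.0
```

Call:
move_arm(targets="-1 -0.03 0 0.07 0 0 0;-1 0 0 0 0 0 0")

```text
clock: 12.25
eef_pos: [620.8, 9.3, 221.6]
tool_rot: [3.141, -0.449, 0.044]
force: [-0.7, -0.6, 1.4]
width: 12.9
gripper_force: 59.3
```

Call:
move_arm(targets="-1 0 0 0 0 0 0;-1 0 0 0 0 0 0;-1 0 0 0 0 0 0")

```text
clock: 12.5
eef_pos: [620.8, 9.3, 221.6]
tool_rot: [3.141, -0.449, 0.044]
force: [-0.8, -0.5, 1.8]
width: 13.1
gripper_force: 59.3
```

```bash
python3 d2.py
python3 - <<'E'
from h import *
a=save('scene','s6');F=[]
for i in range(5): cams.get_image('wrist'); F.append(read_state()['force'])
print(np.mean(F,0),np.std(F,0))
E
```

```text
A [-3.78 -0.23 -5.86]
B [ 0.54 -0.02 -3.78]
C [ 0.26  0.02 -1.36]
H [ 0.1   0.03 -0.11]
tool dirs of world X,Y,Z [[0.9, 0.044, 0.433], [0.04, -0.999, 0.019], [0.434, 0.0, -0.901]]
12.5 [620.8   9.3 221.6] [ 3.141 -0.449  0.044] F [-0.8  -0.51  1.81] T [-0.01  0.3  -0.01] w 13.1 q [ 0.17  0.45 -0.32  2.05  0.68  0.26 -2.24]
[ 0.4436344  -0.19666475  2.64134902] [0.59961128 0.42615219 0.33302327]
```

Call:
move_arm(targets="-1 0.02 0 -0.03 0 0 0;-1 0 0 0 0 0 0;-1 0 0 0 0 0 0")

```text
clock: 13.05
eef_pos: [620.7, 9.3, 221.6]
tool_rot: [3.141, -0.448, 0.044]
force: [1.9, -0.1, 1.6]
width: 13.5
gripper_force: 59.2
```

```bash
cat > ff.py <<'E'
from h import *
F=[];T=[]
for i in range(5):
    cams.get_image('wrist'); s=read_state();F.append(s['force']);T.append(s['torque'])
print(s['clock'],np.mean(F,0).round(2),np.mean(T,0).round(3),s['eef_pos'].round(2),s['tool_rot'].round(4))
E
python3 ff.py
```

```text
13.3 [1.8  0.16 1.58] [-0.071  0.009 -0.019] [620.62   9.31 221.61] [ 3.1411 -0.4478  0.0441]
```

Call:
move_arm(targets="-1 0.05 0 0 0 0 0;-1 0 0 0 0 0 0;-1 0 0 0 0 0 0")

```text
clock: 13.55
eef_pos: [620.7, 9.2, 221.6]
tool_rot: [3.141, -0.447, 0.044]
force: [0.4, 0.4, 1.8]
width: 12.9
gripper_force: 59.3
```

```bash
python3 ff.py
```

```text
13.8 [ 0.65 -0.05  1.92] [-0.01   0.164 -0.001] [620.69   9.27 221.61] [ 3.1409 -0.4471  0.0442]
```

Call:
move_arm(targets="-1 0.02 0 -0.03 0 0 0;-1 0 0 0 0 0 0;-1 0 0 0 0 0 0")

```text
clock: 14.05
eef_pos: [620.6, 9.2, 221.7]
tool_rot: [3.141, -0.447, 0.044]
force: [0.5, 0.4, 0.4]
width: 13.0
gripper_force: 59.1
```

```bash
python3 ff.py
```

```text
14.3 [ 0.42  0.   -0.36] [-0.006  0.419  0.046] [620.56   9.23 221.75] [ 3.1408 -0.4466  0.0441]
```

Call:
move_arm(targets="-0.7 0 0 0 0 0 0;-0.68 0 0 0 0 0 0;-0.66 0 0 0 0 0 0;-0.64 0 0 0 0 0 0;-0.62 0 0 0 0 0 0")

```text
clock: 14.72
eef_pos: [621.0, 9.1, 222.2]
tool_rot: [3.141, -0.448, 0.044]
force: [1.3, -1.0, 0.3]
width: 16.3
gripper_force: 0.1
```

```bash
python3 d2.py|tail -1
```

```text
14.7167 [621.    9.1 222.2] [ 3.141 -0.448  0.044] F [ 1.31 -0.97  0.34] T [-0.06  0.51 -0.03] w 16.3 q [ 0.17  0.45 -0.33  2.05  0.67  0.26 -2.24]
```

Call:
move_arm(targets="-0.6 0 0 0 0 0 0;-0.57 0 0 0 0 0 0;-0.53 0 0 0 0 0 0;-0.48 0 0 0 0 0 0;-0.4 0 0 0 0 0 0")

```text
clock: 15.13
eef_pos: [620.9, 9.3, 222.1]
tool_rot: [3.141, -0.448, 0.044]
force: [-0.3, 0.3, -0.1]
width: 25.4
gripper_force: 0.0
```

Call:
move_arm(targets="-0.3 0 0 0 0 0 0;-0.2 0 0 0 0 0 0;-0.1 0 0 0 0 0 0;0 0 0 0 0 0 0;0 0 0 0 0 0 0")

```text
clock: 15.55
eef_pos: [620.9, 9.2, 222.1]
tool_rot: [3.141, -0.447, 0.044]
force: [-0.7, 0.3, -0.3]
width: 42.6
gripper_force: 0.0
```

```bash
python3 d2.py|tail -1
python3 - <<'E'
from h import *
a=save('scene','s7');b=save('wrist','w8')
cv2.imwrite('pics/c8.png',np.hstack([cv2.resize(a['color'][140:260,260:380],(400,400),interpolation=cv2.INTER_CUBIC),cv2.resize(b['color'][60:320,126:386],(400,400))])[:,:,::-1])
E
```

```text
15.55 [620.9   9.2 222.1] [ 3.141 -0.447  0.044] F [-0.74  0.3  -0.3 ] T [0.01 0.45 0.02] w 42.6 q [ 0.17  0.45 -0.33  2.05  0.67  0.26 -2.24]
```

View pics/c8.png

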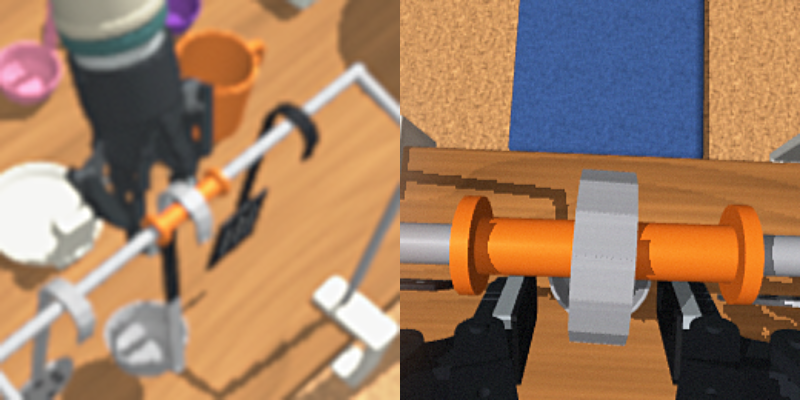

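The ladle hangs on the sleeve between the open fingers: strip 573–637, fingers at 520 and 680. I'll withdraw along the tool axis.

Call:
move_arm(targets="0 0 0 -0.4 0 0 0;0 0 0 -1 0 0 0;0 0 0 -1.5 0 0 0;0 0 0 -2 0 0 0;0 0 0 -2.5 0 0 0")

```text
clock: 16.07
eef_pos: [587.9, 8.0, 288.5]
tool_rot: [3.141, -0.445, 0.045]
force: [1.1, -0.1, -0.0]
width: 42.7
gripper_force: 0.0
```

Call:
move_arm(targets="0 0 0 -2.5 0 0 0;0 0 0 -2.5 0 0 0;0 -1 0 -2.5 0 0 0;0 -1 0 -2 0 0 0;0 0 0 -1 0 0 0")

```text
clock: 16.48
eef_pos: [523.3, 5.4, 376.1]
tool_rot: [3.139, -0.447, 0.045]
force: [-0.4, -0.4, -0.1]
width: 42.9
gripper_force: 0.0
```

Call:
move_arm(targets="0 0 0 0 0 0 0;0 0 0 0 0 0 0;0 0 0 0 0 0 0;0 0 0 0 0 0 0;0 0 0 0 0 0 0")

```text
clock: 16.9
eef_pos: [525.5, 5.3, 373.9]
tool_rot: [-3.141, -0.446, 0.044]
force: [-0.2, 0.2, -0.0]
width: 42.7
gripper_force: 0.0
```

Run:
```python
from h import *
a=save('scene','s8')
for i in range(8): cams.get_image('wrist')
b=save('scene','s9');w=save('wrist','w9');s=read_state()
d=np.abs(a['color'].astype(int)-b['color']).max(2)[130:300,230:400];print('diff',d.max(),(d>30).sum(),s['clock'],s['eef_pos'],s['force'])
cv2.imwrite('pics/c9.png',np.hstack([cv2.resize(b['color'][130:280,240:390],(400,400),interpolation=cv2.INTER_CUBIC),cv2.resize(w['color'][:,64:448],(400,400))])[:,:,::-1])
```

```text
diff 33 2 17.45 [525.51992485   5.17088414 374.81212698] [-0.07982686 -0.78349098 -0.76024171]
```

View pics/c9.png

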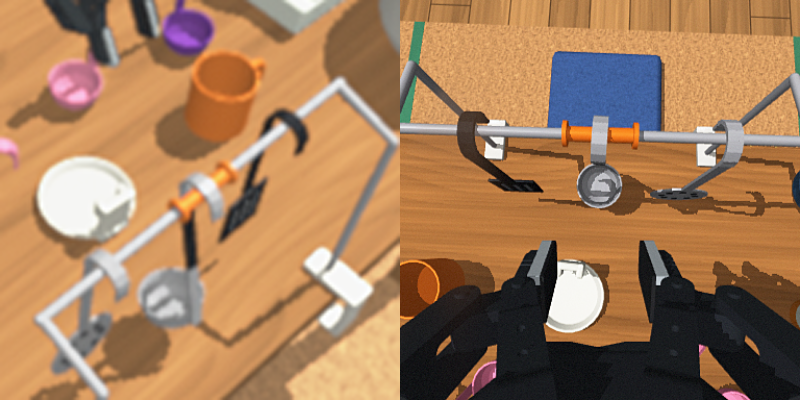

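The ladle hangs still on the orange sleeve (wrist crop (600,135)) between its flanges. Over 0.45 s the scene pictures show no change, and the gripper is clear. I'm handing in.

```bash
python3 -c "
from h import *
print(order.finish_job())"
```

```text
the job is handed in; nothing more can be done
None
```

The ladle hangs still on the orange sleeve between its flanges and the job is handed in, after one contact on the way in: the fingertips pressed the sleeve with about 36 N before I backed off.

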